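# Right the fallen specimen jar and lift the jar cassette off its dock

## Task

One specimen jar has fallen over in the jar cassette: stand it upright again in the lane, in the gap between the standing jars on either side of it, and let go of it. Then pinch the two side catches of the cassette together and lift the loaded cassette straight up and level until it is at least 8 cm above where it sat, and finish while still holding it there by the catches, still, with all four jars standing in it. Knock over none of the other jars and leave the dishes, tape roll and wash bottle where they are.

Things in the scene. Friction and masses are not known exactly. Their poses are not given: they have to be found in the camera images.
- dock: Fixed aluminium dock, slab 104 x 284 x 6 mm, long side along its y. Origin: centre of underside, on the bench. Guides and end stops, 18 mm above the bench, leave the cassette 1.5 mm play. Beside the middle of each long side a steel keeper (24 mm long in y, x from 35 to 46 mm either side, top 22 mm above the bench) overhangs a catch hook.
- cassette: Loose white jar cassette on the dock slab, axes as the dock's. Plate 56 mm (x) x 248 mm (y) x 6 mm; origin: centre of underside, 6 mm above the bench. Weighs about 0.28 kg, 0.52 kg with jars. At y = 0 a catch tab stands at each long side; hooks at their feet sit under the dock's keepers, so it cannot rise until both tabs are squeezed in by at least 6 mm.
- lane (a point): Centre of the lane floor, 6 mm above the cassette's origin, axes as the cassette's. The lane runs along y: 40 mm wide between two ribs 3 mm thick and 3 mm high (broken off for |y| < 14 mm), with 3 mm high end ribs at y = +-120 mm.
- catch_near (a joint): How far the catch tab on the cassette's -x side is pressed inwards (towards the lane), m: 0 free, 0.007 fully in (stop). Spring: about 4 N to start, 9 N fully in. The tab slides without tilting.
- catch_far (a joint): The same for the catch tab on the cassette's +x side.
- catch_near_pad (a point): Point on the outer face of the -x catch tab (33 mm from the cassette's middle), 10 mm below its top. The tab is an upright flat plate 18 mm wide along y and 4 mm thick, its top 62 mm above the bench when docked; its outer face is free to grip from 22 mm (keeper's top) to 62 mm above the bench. Axes as the cassette's.
- catch_far_pad (a point): The same on the +x catch tab. Over their outer faces the tabs are 66 mm apart when free, 52 mm when fully in.
- jar_down: The fallen jar 36 mm in diameter and 50 mm tall (one straight cylinder: clear glass below, 13 mm black screw cap on top), about 60 g. It lies along the lane, cap towards the cassette's +y. Origin: centre of its foot; its z runs from foot to cap. Its axis is 18 mm above the lane floor, its foot 8 to 20 mm to the +y side of the catches' middle.
- jar_a: Standing jar 36 mm in diameter and 50 mm tall (one straight cylinder: clear glass below, 13 mm black screw cap on top), about 60 g, nearest the -y end of the lane (about y = -93 mm on the cassette). Origin: centre of its foot, z up.
- jar_b: Standing jar 36 mm in diameter and 50 mm tall (one straight cylinder: clear glass below, 13 mm black screw cap on top), about 60 g, the -y neighbour of the gap (about y = -50 mm on the cassette). Origin: centre of its foot, z up.
- jar_c: Standing jar 36 mm in diameter and 50 mm tall (one straight cylinder: clear glass below, 13 mm black screw cap on top), about 60 g, the +y neighbour of the gap (about y = +98 mm on the cassette). Origin: centre of its foot, z up.
- dishes: Bystander: stack of three clear dishes, 90 mm in diameter, 44 mm high. Origin: centre of its underside.
- tape: Bystander: roll of paper tape lying flat, 70 mm in diameter, 20 mm high. Origin: centre of its underside.
- wash_bottle: Bystander: white wash bottle, 68 mm in diameter, 170 mm high. Origin: centre of its underside.

How it is judged (in metres and radians):
On the way, in this order (a step that is already met when the one before it is completed fails the run):
1. the fallen jar stands upright in the lane between its neighbours, let go, with the cassette still seated in its dock (angle between jar_down's own z axis and vertical below 0.12 rad and x of jar_down in the frame of cassette between -0.012 and 0.012 m and z of jar_down in the frame of cassette between 0.003 and 0.01 m and y of jar_down in the frame of cassette between -0.03 and 0.075 m and contact force between the fingers and jar_down below 0.1 N and z of cassette in the frame of dock below 0.012 m), for 0.2 s.
2. both catches are pressed in by the fingers (value of joint each of catch_near, catch_far above 0.004 m and contact force between the fingers and cassette above 2 N), for 0.1 s.
At the end, for the whole second after the job is handed in: The cassette is held still by its two squeezed catches (each over 4 mm in), over 77 mm above where it sat, within 0.12 rad of level, off the dock; all four jars stand on the lane floor within 0.12 rad of upright, the righted one between its two neighbours (all of step 2 and z of cassette in the frame of dock above 0.083 m and angle between each of cassette, jar_a, jar_b, jar_c, jar_down's own z axis and vertical below 0.12 rad and linear speed of cassette below 0.03 m/s and contact force between cassette and dock below 0.1 N and x of jar_a in the frame of cassette between -0.012 and 0.012 m and z of jar_a in the frame of cassette between 0.003 and 0.01 m and x of jar_b in the frame of cassette between -0.012 and 0.012 m and z of jar_b in the frame of cassette between 0.003 and 0.01 m and x of jar_c in the frame of cassette between -0.012 and 0.012 m and z of jar_c in the frame of cassette between 0.003 and 0.01 m and x of jar_down in the frame of cassette between -0.012 and 0.012 m and z of jar_down in the frame of cassette between 0.003 and 0.01 m and y of jar_down in the frame of cassette between -0.03 and 0.075 m); the arm keeps its last pose, push and grip.
It fails at once if a standing jar is knocked over (angle between any of jar_a, jar_b, jar_c's own z axis and vertical above 0.6 rad).
It fails at once if the cassette is tipped (angle between cassette's own z axis and vertical above 0.4 rad).
It fails at once if a bystander is moved (distance of any of dishes, tape, wash_bottle from where it was at the start of the episode above 0.03 m).
It also fails if it takes over 56 s, if anything falls off the work surface, if the arm or the gripper's body presses on something with over 40 N, if the wrist force passes 120 N, or if a joint passes its speed limit or range.

## Robot

A 6-joint arm with a two-finger parallel gripper is mounted at the origin on the work surface. World frame = base frame: x ahead of the robot, y to its left, z up, the work surface at z = 0. Lengths are in mm, angles in rad, forces in N, time in s.
With the tool pointing down it reaches from about 400 to 925 mm from the base axis. Payload 12.5 kg.
Tool frame: the origin (TCP) lies at the very end of the fingers, on their centre line; the grasp point (between the pads) lies 19 mm behind it; z points along the fingers, y is the line along which they close (so a half turn about z gives the same grasp; the last joint's range is limited). The gripper opens to 95 mm and grips with 3 to 60 N. Pads are 20 mm wide; open, the fingers measure 119 mm over their backs; the gripper's body (75 mm by 180 mm) begins 59 mm behind the grasp point.
Start: joints at [1.219, 0.491, 1.559, -0, 1.092, -0.106], TCP at [152.066, 606.24, 182.261] pointing down, gripper open.
Joint ranges: [-3.1, 3.1], [-0.84, 2.19], [0.05, 2.79], [-1.13, 4.28], [0.06, 2.93], [-2.69, 2.69]. Speed limits (rad/s): [2.22, 2.22, 2.79, 3.14, 3.14, 3.14].

## Interface

Orientations are given as [roll, pitch, yaw] about the fixed x, y, z axes, in that order (R = Rz(yaw) Ry(pitch) Rx(roll)).
In Python, from cell import env gives the robot as it stands.
- The arm moves only by the shell command python3 steer.py 'ROWS'. ROWS is a JSON list of rows, 1 to 5 of them, each of 5 numbers: dx, dy, dz in mm, then a turn about the tool's z in rad, then the opening from 0.0 (shut) to 1.0 (fully open); each row is the pose to reach, as a shift and turn from the pose commanded when the command began, along the tool's axes at that moment; what a row does not reach only later rows make up. A row lasts 1/12 s, in which the tool goes at most 41.7 mm and 0.125 rad, less where a joint would pass 70% of its speed; a pose out of reach is approached as far as the arm can. The fingers move at their own pace and stop on an object; the grip force is fixed at half the most. Time passes only in rows, so rows that do not move let the fingers close. It prints the time, the measured TCP pose, the force, the opening and the grip force at its end.
- env.state(): the state, without advancing time (a new reading comes with each control period).
- env.read_camera(name): name is "scene" or "top" or "wrist"; returns (picture, depth): 480x640x3 uint8, red, green, blue; 480x640 float32, mm along the optical axis (not along the pixel's ray), 0 where there is no reading.
- env.camera_info(name): a dict with "vertical_fov" (degrees; the focal length in pixels is half the picture's height over the tangent of half this angle, whatever the lens; pixels are square), "cx", "cy" (the principal point, pixels), "origin" and "attitude" of the camera in the world. Camera axes: x right, y down, z forward; pixel columns grow to the right and rows downward; lengths in mm; the calibration is good to about 2 mm. A picture is of the moment at which its call begins: read the wrist's pose just before it. camera_info takes no time and is no camera call; for the wrist camera it gives the pose at the moment of the call.
- env.job_done(): hands the job in; it is judged then, once.
The state is a dict: "t": time; "joints": joint angles; "qvel": joint speeds; "tau": joint torques, N m; "eef_pos": TCP position; "tcp_rot": TCP orientation; "ft_force": force on the tool from outside, world axes, zero at the start; "moment": the same for the moment, N m; "opening": opening from 0.0 (shut) to 1.0 (fully open); "grip_force": force on a finger pad.
Only numpy, scipy, OpenCV 4.12 (cv2) and the standard library are available. Lean on these libraries where they do the work, as an engineer would, in place of code of your own. Each camera call takes 0.05 s, during which the arm holds its last target. There are 200 camera calls.

## Working session

There is one attempt and no reset: what is moved stays moved. The work goes in short steps, Python scripts to look and compute and a shell command to move; the robot and the scene stay as the last step left them, time stands still between calls to the robot, and variables do not carry over. Pictures are saved under pics/ and viewed, at most 10 in all, crops included, and the job is handed in when it is done.

```bash
ls; mkdir -p pics; python3 - <<'E'
from cell import env
import cv2
print(env.state())
for n in("scene","top","wrist"):
    print(n,env.camera_info(n)); p,d=env.read_camera(n); cv2.imwrite(f"pics/{n}0.png",p[...,::-1])
E
```

```text
cell.py
pics
steer.py
{'t': 0.0, 'joints': array([ 1.21940645e+00,  4.91570228e-01,  1.55946220e+00,  4.56735972e-06,
        1.09172138e+00, -1.05594665e-01]), 'qvel': array([ 0.00068044,  0.00023213, -0.00060202, -0.00011751,  0.00055173,
       -0.00046075]), 'tau': array([ 2.73969294e-03, -6.12640858e+01, -2.58177280e+01,  6.92416308e-02,
        4.82005463e-02, -1.11957745e-04]), 'eef_pos': array([151.95183303, 605.94484215, 181.65076167]), 'tcp_rot': array([-3.14043839e+00, -1.26412242e-04,  2.89579527e+00]), 'ft_force': array([-0.6081885 , -0.12412366, -0.5273676 ]), 'moment': array([ 0.01286301, -0.00276212,  0.01232365]), 'grip_force': 0.0, 'opening': 0.9991811821597811}
scene {'vertical_fov': 56.561336698967374, 'cx': 316.1982052865652, 'cy': 246.89217231953754, 'origin': array([1042.10753961,  303.54361792,  892.43526014]), 'attitude': array([-2.48274033,  0.00252646,  2.04767477])}
top {'vertical_fov': 42.74137451612533, 'cx': 325.7859702856665, 'cy': 230.37576236511424, 'origin': array([ 277.5683752 ,  -10.84429577, 1646.54007707]), 'attitude': array([-2.99609667,  0.0049311 , -1.59455852])}
wrist {'vertical_fov': 71.8430082680267, 'cx': 320.14526691754526, 'cy': 230.41740245345235, 'origin': array([ 83.77357529, 623.50386055, 383.99331657]), 'attitude': array([2.89157351e+00, 6.21603357e-04, 1.32638857e+00])}
```

View pics/top0.png

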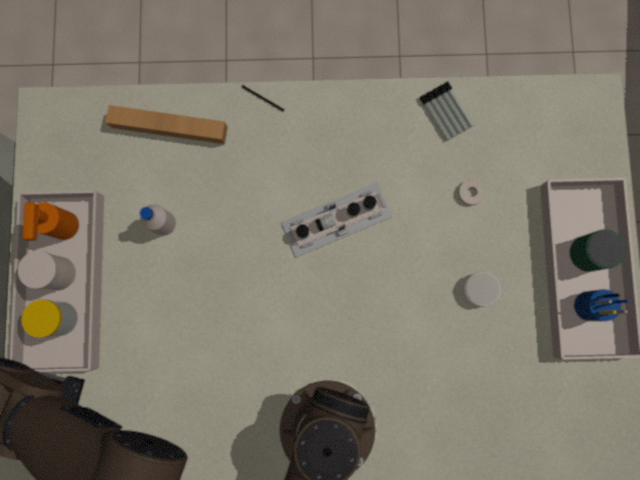

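View pics/scene0.png

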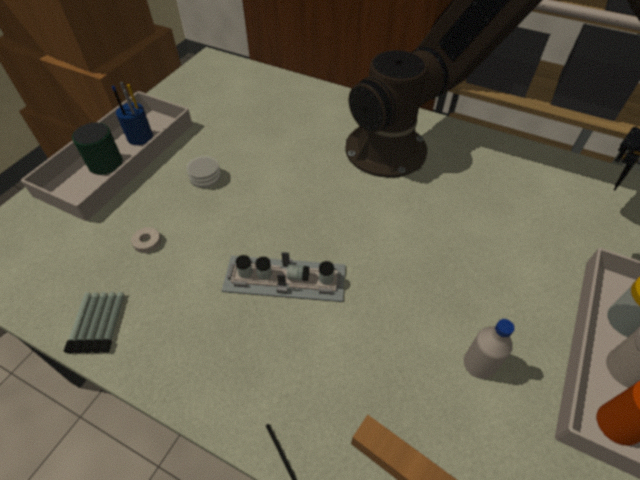

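The top view shows the dock at about (337,220), standing caps at (302,231), (353,209) and (370,202), and the fallen jar's cap at (320,226). So cassette +y points to image left. The scene view agrees, and the bystanders are well clear.

```bash
cat > h.py <<'E'
from cell import env
import numpy as np, cv2
from scipy.spatial.transform import Rotation as R
def ray(ci,u,v,z):
    f=240/np.tan(np.radians(ci["vertical_fov"]/2))
    d=R.from_euler("xyz",ci["attitude"]).as_matrix()@np.array([(u-ci["cx"])/f,(v-ci["cy"])/f,1])
    o=np.array(ci["origin"]); return o+d*(z-o[2])/d[2]
def proj(ci,p):
    f=240/np.tan(np.radians(ci["vertical_fov"]/2))
    c=R.from_euler("xyz",ci["attitude"]).as_matrix().T@(np.array(p)-ci["origin"])
    return ci["cx"]+f*c[0]/c[2],ci["cy"]+f*c[1]/c[2]
def tool(dw):  # world shift -> tool axes
    return R.from_euler("xyz",env.state()["tcp_rot"]).as_matrix().T@np.array(dw)
E
python3 - <<'E'
from h import *
ci=env.camera_info("top"); im=cv2.imread("pics/top0.png")
m=(im.max(2)<45).astype(np.uint8); m[:180]=0;m[250:]=0;m[:,:270]=0;m[:,400:]=0
n,_,s,c=cv2.connectedComponentsWithStats(m)
P=[]
for i in range(1,n):
    if s[i,4]>10: print(s[i],c[i],ray(ci,*c[i],62)); 
a,b=ray(ci,302,231,62),ray(ci,370,202,62)
d=a-b; print("len",np.linalg.norm(d),"yaw of +y",np.arctan2(d[1],d[0]))
u=d/np.linalg.norm(d); C=b+u*93; print("centre",C)
s=env.state(); print(s["eef_pos"],s["tcp_rot"]); print(tool(C-s["eef_pos"]))
E
```

```text
[364 196  12  13 110] [369.08181818 202.03636364] [ 582.34017967 -124.08632093   62.        ]
[348 203  12  13 112] [353.21428571 208.85714286] [565.16637413 -81.85747958  62.        ]
[316 220   7  10  40] [318.825 224.575] [525.6478637    9.28301703  62.        ]
[296 225  12  13 112] [301.98214286 230.83928571] [510.17505989  53.62127456  62.        ]
len 194.17731591720352 yaw of +y 1.9541454412998887
centre [547.59309112 -40.25124029  62.        ]
[151.97561894 606.05971024 181.80608529] [-3.14082677e+00 -8.04708253e-05  2.89581327e+00]
[-540.99345153 -530.53750448  120.16891812]
```

```bash
python3 steer.py '[[-20,-20,0,0,1],[-48,-48,0,0,1],[-76,-76,0,0,1],[-104,-104,0,0,1],[-132,-132,0,0,1]]'
python3 steer.py '[[-28,-28,0,0,1],[-56,-56,0,0,1],[-84,-84,0,0,1],[-112,-112,0,0,1],[-140,-140,0,0,1]]'
python3 steer.py '[[-28,-28,0,0,1],[-56,-56,0,0,1],[-84,-84,0,0,1],[-112,-112,0,0,1],[-140,-140,0,0,1]]'
python3 steer.py '[[-28,-28,0,0,1],[-56,-56,0,0,1],[-84,-84,0,0,1],[-110,-105,0,0,1],[-129,-119,0,0,1]]'
python3 steer.py '[[0,0,0,0.12,1],[0,0,0,0.24,1],[0,0,0,0.36,1],[0,0,0,0.48,1],[0,0,0,0.6,1]]'
python3 steer.py '[[0,0,0,0.12,1],[0,0,0,0.24,1],[0,0,0,0.34,1],[0,0,0,0.34,1],[0,0,0,0.34,1]]'
python3 - <<'E'
from h import *
ci=env.camera_info("wrist");print(ci["origin"],ci["attitude"],env.state()["eef_pos"],env.state()["tcp_rot"])
p,d=env.read_camera("wrist"); cv2.imwrite("pics/w1.png",p[...,::-1]);np.save("w1.npy",d)
E
```

```text
t: 0.57
eef_pos: [248.3, 444.4, 182.0]
tcp_rot: [-3.141, -0.0, 2.896]
ft_force: [0.9, 0.2, 0.6]
opening: 1.002
grip_force: 0.0
t: 0.98
eef_pos: [350.2, 274.5, 182.3]
tcp_rot: [3.141, 0.0, 2.896]
ft_force: [1.6, -0.7, 0.4]
opening: 1.003
grip_force: 0.0
t: 1.4
eef_pos: [452.0, 104.4, 182.3]
tcp_rot: [3.141, 0.0, 2.896]
ft_force: [0.4, 0.4, -0.8]
opening: 0.999
grip_force: 0.0
t: 1.82
eef_pos: [548.8, -43.3, 182.0]
tcp_rot: [-3.141, 0.0, 2.894]
ft_force: [-0.4, 0.5, -0.5]
opening: 1.002
grip_force: 0.0
t: 2.23
eef_pos: [547.5, -40.5, 182.0]
tcp_rot: [-3.141, -0.0, 2.29]
ft_force: [-1.2, -0.3, 0.6]
opening: 1.003
grip_force: 0.0
t: 2.65
eef_pos: [547.5, -40.4, 182.1]
tcp_rot: [-3.141, -0.0, 1.959]
ft_force: [-0.3, -1.2, -0.3]
opening: 0.999
grip_force: 0.0
[520.43371887  24.33127644 384.36684789] [2.89160694e+00 7.09679746e-04 3.89624688e-01] [547.48975778 -40.44649779 182.07424752] [-3.14136810e+00 -2.26161603e-04  1.95902019e+00]
```

View pics/w1.png

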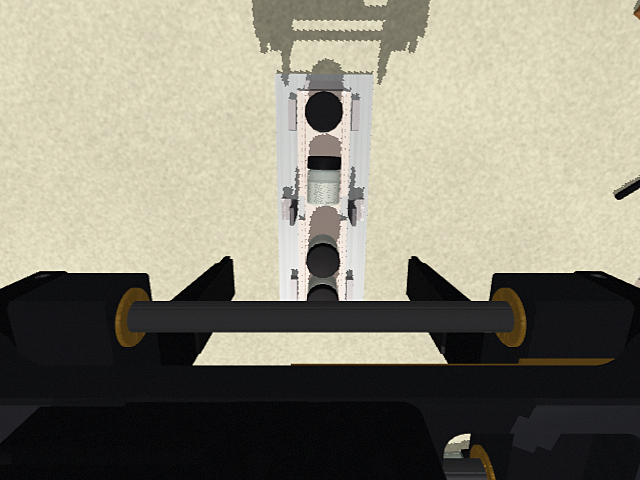

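The wrist view shows cap c at (323,112), cap b at (322,260), and the fallen jar spanning rows 156–204 at column 323. The catch tabs are at (290,211) and (357,211).

```bash
python3 - <<'E'
from h import *
ci=dict(vertical_fov=71.8430082680267,cx=320.145,cy=230.417,origin=np.array([520.43371887,24.33127644,384.36684789]),attitude=[2.89160694,7.09679746e-04,.389624688])
im=cv2.imread("pics/w1.png"); m=(im.max(2)<32).astype(np.uint8); m[:, :300]=0;m[:,346:]=0;m[285:]=0
n,_,s,c=cv2.connectedComponentsWithStats(m); C=[]
for i in range(1,n):
    if s[i,4]>100: print(s[i],c[i]); C.append(c[i])
ca=ray(ci,*C[0],62); cb=ray(ci,*C[-1],62)
d=ca-cb; L=np.hypot(*d[:2]); print("c",ca,"b",cb,"sep",L,"yaw",np.arctan2(d[1],d[0]))
u=d/L; O=cb+u*50; print("origin est",O)
D=np.load("w1.npy")
print("tabs",[ray(ci,x,211,62) for x in(290,357)])
for v in(156,170,204): 
    p=ray(ci,323.5,v,30 if v in(204,) else 40); print(v,p,"y on cassette",(p-O)@u)
print([ (v,int(D[v,323])) for v in range(145,215,4)])
print("scaled grad cols row185", [(x,int(im[185,x].max())) for x in range(300,348,3)])
E
```

```text
[ 305   91   37   41 1156] [323.32352941 110.95588235]
[308 156  33  14 428] [323.82476636 162.37383178]
[306 243  34  30 164] [322.66463415 251.16463415]
c [511.12248113  54.10066535  62.        ] b [562.16634033 -71.13502356  62.        ] sep 135.23850539216417 yaw 1.9578220935802668
origin est [543.29454821 -24.83323675  62.        ]
tabs [array([516.36155247, -44.88698164,  62.        ]), array([577.6842672 , -19.69702069,  62.        ])]
156 [527.15390602  16.28367769  40.        ] y on cassette 44.167789020885905
170 [532.50730503   3.33859917  40.        ] y on cassette 30.159619031868967
204 [546.72161124 -30.79488821  30.        ] y on cassette -6.814198720063757
[(145, 359), (149, 362), (153, 362), (157, 328), (161, 330), (165, 330), (169, 330), (173, 332), (177, 334), (181, 335), (185, 335), (189, 337), (193, 336), (197, 339), (201, 340), (205, 342), (209, 377), (213, 380)]
scaled grad cols row185 [(300, 244), (303, 240), (306, 153), (309, 148), (312, 190), (315, 183), (318, 199), (321, 195), (324, 214), (327, 201), (330, 202), (333, 179), (336, 163), (339, 140), (342, 240), (345, 237)]
```

```bash
python3 - <<'E'
from h import *
ci=dict(vertical_fov=71.8430082680267,cx=320.145,cy=230.417,origin=np.array([520.43371887,24.33127644,384.36684789]),attitude=[2.89160694,7.09679746e-04,.389624688])
u=np.array([np.cos(1.957),np.sin(1.957),0]); x=np.array([u[1],-u[0],0]); O=np.array([547.2,-36.5,48])
D=np.load("w1.npy"); print([(v,int(D[v,323])) for v in range(153,158)],[(v,int(D[v,323])) for v in range(203,211)])
for v in(155.5,170,206.5):
    p=ray(ci,323.8,v,48)-O; print(v,p@x,p@u)
im=cv2.imread("pics/w1.png"); m=(im.max(2)<32).astype(np.uint8)
# cap b circle: top half columns
print("b cols/rows",[(r,np.where(m[r,295:350])[0][[0,-1]]+295) for r in (246,250,255,260,265,270,275)])
p=ray(ci,322.5,260,62)-O;print("b",p@x,p@u); p=ray(ci,323.3,111,62)-O;print("c",p@x,p@u)
for px in(290,357):
    p=ray(ci,px,211,62)-O;print("tab",p@x,p@u)
# tab pixels via depth: top at z=62
f=240/np.tan(np.radians(ci["vertical_fov"]/2))
v,w=np.mgrid[0:480,0:640]
q=np.stack([(w-ci["cx"])/f*D,(v-ci["cy"])/f*D,D],-1)@R.from_euler("xyz",ci["attitude"]).as_matrix().T+ci["origin"]
a=(q-O)@x; b=(q-O)@u; z=q[...,2]
for sgn in(-1,1):
    k=(abs(a*sgn-31)<10)&(abs(b)<25)&(z>50)&(z<70); print("tab",k.sum(),a[k].min(),a[k].max(),b[k].min(),b[k].max(),np.median(z[k]))
k=(abs(a)<25)&(z>57)&(z<68)
for lo,hi in((70,120),(-75,-25)):
    kk=k&(b>lo)&(b<hi); print("jar",a[kk].min(),a[kk].max(),b[kk].min(),b[kk].max(),np.median(z[kk]))
k=(abs(a)<22)&(b>-5)&(b<75)&(z>25)&(z<60); print("fallen",a[k].min(),a[k].max(),b[k].min(),b[k].max(),z[k].max())
E
```

```text
[(153, 362), (154, 363), (155, 361), (156, 347), (157, 328)] [(203, 340), (204, 342), (205, 342), (206, 378), (207, 376), (208, 377), (209, 377), (210, 379)]
155.5 1.5327923387069902 57.16330071879713
170 1.6199209176539444 42.99713265127304
206.5 1.8477093279425125 5.9611917122357845
b cols/rows [(246, array([313, 332])), (250, array([309, 336])), (255, array([307, 338])), (260, array([307, 338])), (265, array([307, 338])), (270, array([309, 309])), (275, array([330, 330]))]
b 0.699182048814901 -47.24586135920337
c 0.6852824513310409 97.47860043601254
tab -31.726225107800193 3.84681007813506
tab 34.568222772378846 4.082723940565328
tab 99 -32.4768212178971 -28.086942416170142 -10.635328243408107 7.302536601266155 61.48952049721373
tab 100 29.77567352887016 34.39775287994165 -11.15675769557166 6.947650595166692 61.41824501444995
jar -16.279385952191625 18.986465333270548 79.82696942354137 114.900200336611 61.786006368015194
jar -16.37611179309664 18.845407600445114 -66.64151417878388 -31.47784004474437 61.58138796977235
fallen -15.946499422325958 19.899267393077842 6.20063121485465 56.42476622265521 49.94617418098068
```

```bash
python3 steer.py '[[20,1,30,0,0.7],[40,2,60,0,0.65],[55.7,2.8,85,0,0.65],[55.7,2.8,105,0,0.65],[55.7,2.8,115,0,0.65]]'
python3 steer.py '[[0,0,10,0,0.6],[0,0,22,0,0.6],[0,0,34,0,0.6],[0,0,42,0,0.6],[0,0,46,0,0.6]]'
python3 steer.py '[[0,0,0,0,0.5],[0,0,0,0,0.45],[0,0,0,0,0.4],[0,0,0,0,0.37],[0,0,0,0,0.37]]'
```

```text
t: 3.12
eef_pos: [528.1, 13.0, 65.1]
tcp_rot: [-3.139, -0.001, 1.96]
ft_force: [-0.6, -0.2, 0.6]
opening: 0.705
grip_force: 0.0
t: 3.53
eef_pos: [529.5, 11.9, 20.7]
tcp_rot: [-3.142, -0.0, 1.956]
ft_force: [0.1, -0.1, 0.2]
opening: 0.597
grip_force: 0.0
t: 3.95
eef_pos: [529.5, 12.2, 21.7]
tcp_rot: [3.141, 0.0, 1.956]
ft_force: [0.9, -0.0, 0.3]
opening: 0.38
grip_force: 0.0
```

```bash
python3 steer.py '[[0,0,0,0,0.37],[0,0,0,0,0.37],[0,0,0,0,0.37]]'
python3 steer.py '[[0,0,0,0,0.36],[0,0,0,0,0.36],[0,0,0,0,0.36]]'
```

```text
t: 4.2
eef_pos: [529.3, 12.3, 21.3]
tcp_rot: [3.141, 0.0, 1.956]
ft_force: [0.0, 0.1, 0.4]
opening: 0.369
grip_force: 0.0
t: 4.45
eef_pos: [529.3, 12.2, 21.2]
tcp_rot: [3.142, -0.0, 1.956]
ft_force: [0.3, -0.6, 0.3]
opening: 0.359
grip_force: 0.0
```

```bash
python3 - <<'E'
from h import *
p,d=env.read_camera("wrist"); cv2.imwrite("pics/w2.png",p[...,::-1])
q,d=env.read_camera("scene"); c=cv2.resize(q[240:310,200:370],None,fx=3.8,fy=3.8,interpolation=cv2.INTER_CUBIC)
a=p[60:360,140:500]; a=cv2.resize(a,(646,538))
cv2.imwrite("pics/m2.png",np.vstack([a[:330],c])[...,::-1])
E
```

```text
(no output)
```

View pics/m2.png

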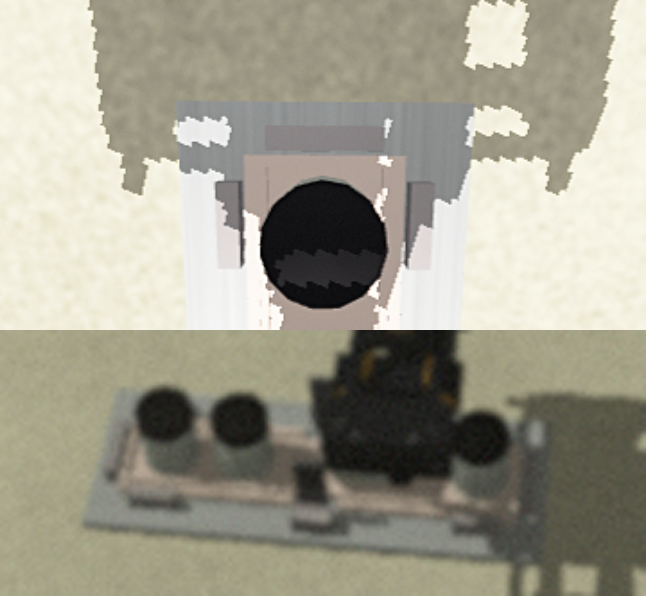

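The fingers straddle the fallen jar and jar c still stands at crop (322,243). There is no contact yet, so I keep closing.

```bash
python3 steer.py '[[0,0,0,0,0.34],[0,0,0,0,0.34],[0,0,0,0,0.34]]'
python3 steer.py '[[0,0,0,0,0.32],[0,0,0,0,0.32],[0,0,0,0,0.32]]'
```

```text
t: 4.8
eef_pos: [529.3, 12.2, 21.2]
tcp_rot: [3.142, -0.0, 1.956]
ft_force: [0.1, 1.0, 0.2]
opening: 0.34
grip_force: 0.0
t: 5.05
eef_pos: [529.3, 12.2, 21.2]
tcp_rot: [3.142, -0.0, 1.956]
ft_force: [0.1, 0.0, 0.4]
opening: 0.32
grip_force: 0.0
```

View pics/w2.png

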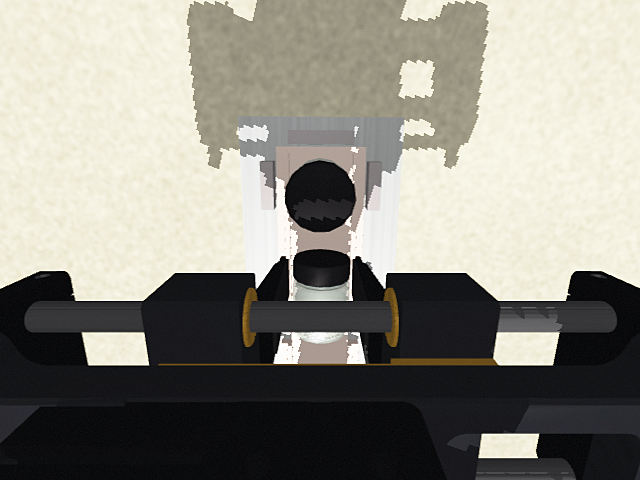

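The wrist view shows the jar (cap at rows 250–285, columns 295–350) between the fingers with visible clearance on each side. I'll close further.

```bash
python3 steer.py '[[0,0,0,0,0.30],[0,0,0,0,0.30],[0,0,0,0,0.30]]' | tail -3
python3 steer.py '[[0,0,0,0,0.28],[0,0,0,0,0.28],[0,0,0,0,0.28]]'| tail -3
python3 steer.py '[[0,0,0,0,0.26],[0,0,0,0,0.26],[0,0,0,0,0.26]]'| tail -3
```

```text
ft_force: [-0.3, 0.0, -1.2]
opening: 0.303
grip_force: 0.0
ft_force: [0.0, -0.2, 0.4]
opening: 0.28
grip_force: 0.0
ft_force: [-0.3, -0.6, -0.2]
opening: 0.263
grip_force: 0.0
```

```bash
python3 steer.py '[[0,0,0,0,0.24],[0,0,0,0,0.24],[0,0,0,0,0.24]]' | tail -3
python3 steer.py '[[0,0,0,0,0.22],[0,0,0,0,0.22],[0,0,0,0,0.22]]'| tail -3
python3 - <<'E'
from h import *
p,d=env.read_camera("wrist"); cv2.imwrite("pics/w3.png",cv2.resize(p[230:370,220:420],None,fx=3.5,fy=3.5)[...,::-1])
print(env.state()["opening"],env.state()["grip_force"])
E
```

```text
ft_force: [-0.2, -0.5, 0.3]
opening: 0.241
grip_force: 0.0
ft_force: [0.3, -0.2, -0.0]
opening: 0.222
grip_force: 0.0
0.22175466152229936 0.0
```

View pics/w3.png

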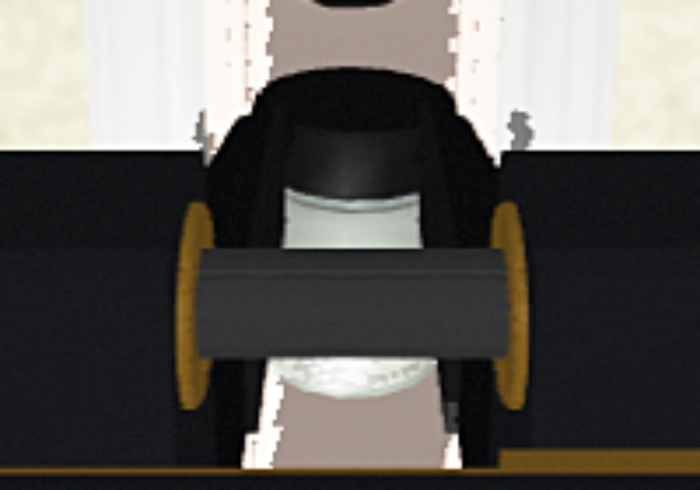

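The fingers now appear to overlap the jar's width with no grip force. I'll check with depth where the fingers actually are.

```bash
cat >> h.py <<'E'
def cloud(name="wrist"):
    ci=env.camera_info(name); p,D=env.read_camera(name)
    f=240/np.tan(np.radians(ci["vertical_fov"]/2)); v,w=np.mgrid[0:480,0:640]
    q=np.stack([(w-ci["cx"])/f*D,(v-ci["cy"])/f*D,D],-1)@R.from_euler("xyz",ci["attitude"]).as_matrix().T+ci["origin"]
    q[D==0]=np.nan
    return p,q
U=np.array([np.cos(1.957),np.sin(1.957),0]);X=np.array([U[1],-U[0],0]);O=np.array([548.6,-37.0,0])
def cas(q): q=np.asarray(q)-O; return np.stack([q@X,q@U,q[...,2]],-1)  # cassette x,y, height above bench
E
python3 - <<'E'
from h import *
p,q=cloud(); c=cas(q); print("tcp",cas(env.state()["eef_pos"]))
for r in (245,250,255,260,265,270,275,280,285,290,295,340):
    print(r,[tuple(np.round(c[r,k]).astype(int)) if np.isfinite(c[r,k,0]) else None for k in (280,285,290,295,300,310,320,330,340,345,350,355)])
E
```

```text
tcp [ 0.63598773 52.90150289 21.21088238]
245 [(np.int64(-27), np.int64(59), np.int64(11)), (np.int64(-23), np.int64(59), np.int64(11)), (np.int64(-20), np.int64(60), np.int64(15)), (np.int64(-17), np.int64(59), np.int64(12)), (np.int64(-13), np.int64(59), np.int64(12)), (np.int64(-7), np.int64(59), np.int64(12)), (np.int64(0), np.int64(59), np.int64(13)), (np.int64(7), np.int64(59), np.int64(12)), (np.int64(13), np.int64(59), np.int64(12)), (np.int64(17), np.int64(59), np.int64(12)), (np.int64(20), np.int64(59), np.int64(12)), (np.int64(23), np.int64(60), np.int64(14))]
250 [(np.int64(-27), np.int64(55), np.int64(12)), (np.int64(-24), np.int64(55), np.int64(11)), (np.int64(-20), np.int64(56), np.int64(14)), (np.int64(-17), np.int64(56), np.int64(12)), (np.int64(-13), np.int64(56), np.int64(13)), (np.int64(-7), np.int64(57), np.int64(18)), (np.int64(0), np.int64(57), np.int64(17)), (np.int64(7), np.int64(57), np.int64(16)), (np.int64(13), np.int64(55), np.int64(11)), (np.int64(17), np.int64(56), np.int64(12)), (np.int64(20), np.int64(56), np.int64(12)), (np.int64(23), np.int64(56), n
[... 4687 characters left out ...]
4(46), np.int64(60)), (np.int64(11), np.int64(61), np.int64(92)), (np.int64(12), np.int64(65), np.int64(100)), (np.int64(14), np.int64(65), np.int64(102))]
340 [(np.int64(-12), np.int64(67), np.int64(137)), (np.int64(-12), np.int64(60), np.int64(125)), (np.int64(-12), np.int64(50), np.int64(109)), (np.int64(-10), np.int64(46), np.int64(103)), (np.int64(-14), np.int64(-13), np.int64(11)), (np.int64(-6), np.int64(10), np.int64(46)), (np.int64(0), np.int64(10), np.int64(47)), (np.int64(6), np.int64(10), np.int64(47)), (np.int64(14), np.int64(-12), np.int64(12)), (np.int64(18), np.int64(-13), np.int64(11)), (np.int64(12), np.int64(50), np.int64(109)), (np.int64(12), np.int64(58), np.int64(121))]
```

Depth shows the finger faces ending at about 55 mm above the bench, although the reported TCP is at 21 mm. That puts the fingers above the jar (top at 48 mm), which explains the missing contact. I'll open and measure the real fingertip height.

```bash
python3 steer.py '[[0,0,0,0,0.4],[0,0,0,0,0.65],[0,0,0,0,0.65],[0,0,0,0,0.65],[0,0,0,0,0.65]]'
python3 - <<'E'
from h import *
p,q=cloud(); c=cas(q)
for s in(-1,1):
    k=(c[...,0]*s>20)&(c[...,0]*s<60)&(c[...,1]>35)&(c[...,1]<72)&(c[...,2]>24)&(c[...,2]<110)
    zz=c[k]; print(s,k.sum(),"lowest",np.sort(zz[:,2])[:12].round(0), "x",np.percentile(zz[:,0],[1,50,99]).round(1),"y",np.percentile(zz[:,1],[1,99]).round(1))
    for lo in range(24,110,8):
        m=(zz[:,2]>=lo)&(zz[:,2]<lo+8)
        if m.any(): print(lo,m.sum(),zz[m].min(0).round(1),zz[m].max(0).round(1))
p,q=cloud("scene"); c=cas(q)
k=(abs(c[...,0])<60)&(c[...,1]>38)&(c[...,1]<68)&(c[...,2]>24)&(c[...,2]<130)
zz=c[k]; print("scene")
for lo in range(24,124,8):
    m=(zz[:,2]>=lo)&(zz[:,2]<lo+8)
    if m.any(): print(lo,m.sum(),zz[m].min(0).round(1),zz[m].max(0).round(1))
E
```

```text
t: 6.82
eef_pos: [529.3, 12.2, 21.2]
tcp_rot: [3.141, -0.0, 1.956]
ft_force: [2.0, 0.4, 0.5]
opening: 0.515
grip_force: 0.0
-1 1420 lowest [52. 53. 53. 53. 53. 54. 54. 54. 54. 54. 54. 54.] x [-33.9 -25.7 -24. ] y [43.5 65.8]
48 46 [-28.4  43.3  52.2] [-24.   65.5  55.9]
56 128 [-29.1  44.3  56. ] [-24.   65.9  63.8]
64 163 [-30.9  45.9  64. ] [-23.9  65.9  72. ]
72 176 [-31.7  49.2  72. ] [-23.9  66.2  79.9]
80 202 [-32.6  52.6  80.1] [-23.9  66.   88. ]
88 210 [-33.9  43.2  88. ] [-23.9  66.1  95.9]
96 279 [-34.2  43.1  96. ] [-23.9  66.  104. ]
104 216 [-34.3  42.  104. ] [-23.9  66.1 110. ]
1 1423 lowest [52. 52. 53. 53. 53. 53. 53. 53. 54. 54. 54. 54.] x [24.5 26.2 34.3] y [43.8 65.8]
48 43 [24.6 44.6 52.4] [29.1 65.7 55.9]
56 128 [24.5 43.3 56.1] [30.7 65.8 63.9]
64 160 [24.5 45.  64.1] [31.5 65.8 71.9]
72 180 [24.4 49.4 72. ] [32.6 65.9 80. ]
80 194 [24.4 53.2 80. ] [33.6 66.  88. ]
88 226 [24.4 43.6 88. ] [34.9 66.1 96. ]
96 269 [24.5 43.4 96. ] [ 34.9  65.9 104. ]
104 223 [ 24.4  42.  104. ] [ 34.8  65.9 110. ]
scene
24 7 [14.9 40.2 25.5] [17.3 54.2 31. ]
32 8 [15.7 38.2 32.1] [18.8 51.9 34.5]
48 2 [29.9 56.2 55.1] [30.2 58.4 55.4]
80 9 [-29.8  41.5  83.7] [-25.9  60.1  87.7]
88 20 [-30.7  41.7  88. ] [-26.1  60.1  95.8]
96 9 [-29.4  44.3  96.1] [-25.7  60.2 100.6]
```

Both cameras put the real fingertips at z ≈ 52.5 mm when the reported TCP is 21.2 mm, so true tip = reported + 31.5 mm. Horizontal position is fine. I'll correct for that and descend watching the force.

```bash
python3 steer.py '[[0,0,5,0,0.6],[0,0,12,0,0.6],[0,0,20,0,0.6],[0,0,26,0,0.6],[0,0,30,0,0.6]]'
python3 steer.py '[[0,0,0,0,0.5],[0,0,0,0,0.44],[0,0,0,0,0.4],[0,0,0,0,0.37],[0,0,0,0,0.37]]'
```

```text
t: 7.33
eef_pos: [528.8, 12.3, -10.0]
tcp_rot: [-3.14, -0.001, 1.956]
ft_force: [0.5, -0.1, 1.1]
opening: 0.604
grip_force: 0.0
t: 7.75
eef_pos: [529.5, 12.2, -8.5]
tcp_rot: [3.141, 0.0, 1.956]
ft_force: [0.7, -0.2, -0.6]
opening: 0.379
grip_force: 2.8
```

```bash
python3 steer.py '[[0,0,0,0,0.37],[0,0,0,0,0.37],[0,0,0,0,0.37]]'
```

```text
t: 8.0
eef_pos: [529.4, 12.3, -8.6]
tcp_rot: [3.141, 0.0, 1.956]
ft_force: [0.3, 1.3, 3.1]
opening: 0.371
grip_force: 21.2
```

Contact now, and the force can be tuned through the opening. I'll lift on a light grip so the jar swings foot-down.

```bash
python3 steer.py '[[0,0,0,0,0.376],[0,0,0,0,0.376],[0,0,0,0,0.376]]'
python3 steer.py '[[0,0,-4,0,0.376],[0,0,-10,0,0.376],[0,0,-18,0,0.376],[0,0,-24,0,0.376],[0,0,-28,0,0.376]]'
python3 - <<'E'
from h import *
p,q=cloud(); c=cas(q)
k=(abs(c[...,0])<8)&(c[...,1]>0)&(c[...,1]<75)&(c[...,2]>15)&(c[...,2]<90)
z=c[k]
for y in range(0,75,5):
    m=(z[:,1]>=y)&(z[:,1]<y+5)
    if m.any(): print(y,m.sum(),z[m,2].min().round(),z[m,2].max().round())
E
```

```text
t: 8.25
eef_pos: [529.4, 12.3, -8.6]
tcp_rot: [3.141, 0.0, 1.956]
ft_force: [-0.4, 1.0, 3.7]
opening: 0.374
grip_force: 5.9
t: 8.67
eef_pos: [529.6, 12.2, 20.3]
tcp_rot: [3.141, 0.0, 1.956]
ft_force: [0.4, -0.8, -0.8]
opening: 0.378
grip_force: 5.8
10 10 73.0 75.0
15 258 72.0 77.0
20 274 73.0 77.0
25 269 73.0 77.0
30 204 73.0 78.0
50 276 73.0 78.0
55 854 42.0 78.0
```

The jar lifted level without swinging, because the pad overlap is too long. I'll put it down 12 mm toward −y and regrip only the last few mm of the cap.

```bash
python3 steer.py '[[-4,0,0,0,0.376],[-9,0,6,0,0.376],[-12,0,16,0,0.376],[-12,0,24,0,0.376],[-12,0,28,0,0.376]]'
python3 steer.py '[[0,0,0.5,0,0.376],[0,0,0.5,0,0.39],[0,0,0.5,0,0.42],[0,0,0.5,0,0.42],[10,0,-0.5,0,0.42]]'
python3 steer.py '[[0,0,0,0,0.41],[0,0,0,0,0.39],[0,0,0,0,0.378],[0,0,0,0,0.376],[0,0,0,0,0.376]]'
python3 - <<'E'
from h import *
p,q=cloud(); c=cas(q); print(cas(env.state()["eef_pos"]))
k=(abs(c[...,0])<8)&(c[...,1]>-20)&(c[...,1]<75)&(c[...,2]>15)&(c[...,2]<60)
z=c[k]; print("jar y",z[:,1].min(),z[:,1].max(),"z",z[:,2].max())
E
```

```text
t: 9.13
eef_pos: [533.2, 0.9, -10.5]
tcp_rot: [-3.14, -0.001, 1.955]
ft_force: [-0.8, 0.7, 6.3]
opening: 0.378
grip_force: 4.7
t: 9.55
eef_pos: [530.6, 9.8, -8.1]
tcp_rot: [3.141, 0.0, 1.955]
ft_force: [0.4, -0.4, -1.3]
opening: 0.423
grip_force: 0.0
t: 9.97
eef_pos: [530.1, 10.4, -8.2]
tcp_rot: [3.141, -0.0, 1.956]
ft_force: [-0.4, -0.4, 0.5]
opening: 0.378
grip_force: 1.0
[ 0.71651856 50.83398203 -8.22127442]
jar y 11.85724278365293 45.865941486662955 z 49.02566172021298
```

```bash
python3 steer.py '[[0,0,0,0,0.375],[0,0,0,0,0.375],[0,0,-5,0,0.376],[0,0,-12,0,0.376],[0,0,-20,0,0.376]]'
python3 steer.py '[[0,0,-8,0,0.377],[0,0,-16,0,0.377],[0,0,-22,0,0.377],[0,0,-26,0,0.377],[0,0,-26,0,0.377]]'
python3 - <<'E'
from h import *
p,q=cloud(); c=cas(q); cv2.imwrite("pics/w4.png",p[...,::-1])
k=(abs(c[...,0])<8)&(c[...,1]>-25)&(c[...,1]<75)&(c[...,2]>15)&(c[...,2]<110)
z=c[k]
for y in range(-25,75,5):
    m=(z[:,1]>=y)&(z[:,1]<y+5)
    if m.any(): print(y,m.sum(),z[m,2].min().round(),z[m,2].max().round())
E
```

```text
t: 10.43
eef_pos: [529.9, 10.3, 12.2]
tcp_rot: [-3.141, -0.0, 1.956]
ft_force: [0.4, -0.2, 0.0]
opening: 0.377
grip_force: 1.6
t: 10.85
eef_pos: [530.4, 10.4, 38.8]
tcp_rot: [3.14, 0.001, 1.956]
ft_force: [-0.1, -0.1, -1.4]
opening: 0.374
grip_force: 0.5
35 76 72.0 75.0
40 281 71.0 75.0
45 302 24.0 74.0
50 333 36.0 73.0
55 242 57.0 71.0
```

```bash
cat >> h.py <<'E'
def cap(ylo,yhi,zlo,zhi):
    p,q=cloud(); c=cas(q); k=(abs(c[...,0])<20)&(c[...,1]>ylo)&(c[...,1]<yhi)&(c[...,2]>zlo)&(c[...,2]<zhi)&(p.max(2)<70)
    z=c[k]; A=np.c_[z[:,:2],np.ones(len(z))]; s=np.linalg.lstsq(A,z[:,2],rcond=None)[0]
    print("n",len(z),"min",z.min(0).round(1),"max",z.max(0).round(1),"slope x,y",s[:2].round(3)); return p
E
python3 steer.py '[[-3,0,0,0,0.373],[-8,0,0,0,0.373],[-13,0,0,0,0.373],[-15,0,0,0,0.373],[-15,0,0,0,0.373]]'
python3 - <<'E'
from h import *
print(cas(env.state()["eef_pos"])); p=cap(10,56,66,82); cv2.imwrite("pics/w5.png",p[100:430,140:500][...,::-1])
E
```

```text
t: 11.32
eef_pos: [535.9, -4.2, 37.5]
tcp_rot: [-3.141, -0.0, 1.955]
ft_force: [-1.2, 0.6, -0.3]
opening: 0.375
grip_force: 0.0
[ 0.57416758 35.20956786 37.47329888]
n 209 min [-20.   26.   69.1] max [20.  48.2 81.9] slope x,y [-0.046 -0.009]
```

View pics/w5.png

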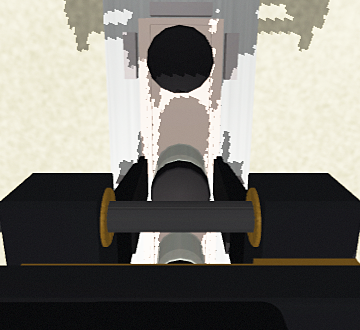

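The jar now hangs upright between the fingers, with its cap at crop (180,180). Next I set it down.

```bash
python3 steer.py '[[0,0,0,0,0.371],[0,0,2,0,0.371],[0,0,5,0,0.371],[0,0,7,0,0.371],[0,0,7,0,0.371]]'
python3 - <<'E'
from h import *
p,q=cloud(); c=cas(q)
k=(abs(c[...,0])<10)&(c[...,1]>5)&(c[...,1]<60)&(c[...,2]>50)&(c[...,2]<90)
z=c[k]
for y in range(5,60,4):
    m=(z[:,1]>=y)&(z[:,1]<y+4)
    if m.any(): print(y,m.sum(),z[m,2].min().round(1),np.median(z[m,2]).round(1),z[m,2].max().round(1))
E
```

```text
t: 11.78
eef_pos: [535.4, -3.4, 30.2]
tcp_rot: [-3.141, -0.0, 1.956]
ft_force: [-0.2, 0.3, 0.3]
opening: 0.37
grip_force: 0.0
21 174 60.1 61.6 63.0
25 235 60.4 61.6 63.2
29 238 60.3 61.8 63.3
33 302 50.8 61.6 63.3
37 220 50.2 57.5 62.8
```

The cap is level at z = 61.7 mm, so the jar stands on the lane floor and the fingertips are just at its top. I'll open, go up and look.

```bash
python3 steer.py '[[0,0,-10,0,0.37],[0,0,-30,0,0.5],[0,0,-60,0,0.8],[0,0,-90,0,0.9],[0,0,-110,0,0.9]]'
python3 steer.py '[[-20,0,0,0,0.9],[-40,0,0,0,0.9],[-50,0,0,0,0.9],[-50,0,0,0,0.9]]'
python3 - <<'E'
from h import *
print("tcp",cas(env.state()["eef_pos"])); p,q=cloud(); c=cas(q); cv2.imwrite("pics/w6.png",p[...,::-1])
x,y,z=c[...,0],c[...,1],c[...,2]
for lo,hi in((70,125),(0,60),(-75,-28)):
    k=(abs(x)<24)&(y>lo)&(y<hi)&(z>55)&(z<70); print("jar",k.sum(),c[k].min(0).round(1),c[k].max(0).round(1),np.median(z[k]).round(1))
for s in(-1,1):
    k=(x*s>26)&(x*s<40)&(abs(y)<16)&(z>55)&(z<68); print("tab",k.sum(),c[k].min(0).round(1),c[k].max(0).round(1))
E
```

```text
t: 12.25
eef_pos: [536.2, -3.5, 144.1]
tcp_rot: [3.139, 0.001, 1.956]
ft_force: [0.1, -0.3, 0.4]
opening: 0.595
grip_force: 0.0
t: 12.58
eef_pos: [554.9, -51.2, 141.2]
tcp_rot: [3.141, 0.0, 1.954]
ft_force: [-0.4, -0.7, -0.1]
opening: 0.867
grip_force: 0.0
tcp [  0.4984841  -15.57847723 141.17927574]
jar 1687 [-17.6  80.6  55.1] [ 17.5 115.6  63.9] 61.8
jar 1355 [-17.3   3.   55.8] [17.8 38.8 64. ] 61.6
jar 1187 [-17.5 -65.9  55.1] [ 18.  -30.5  63.6] 61.6
tab 126 [-33.3  -9.9  55.1] [-29.2   8.3  63.3]
tab 126 [ 28.6 -10.1  55.8] [33.1  7.8 63.2]
```

View pics/w6.png

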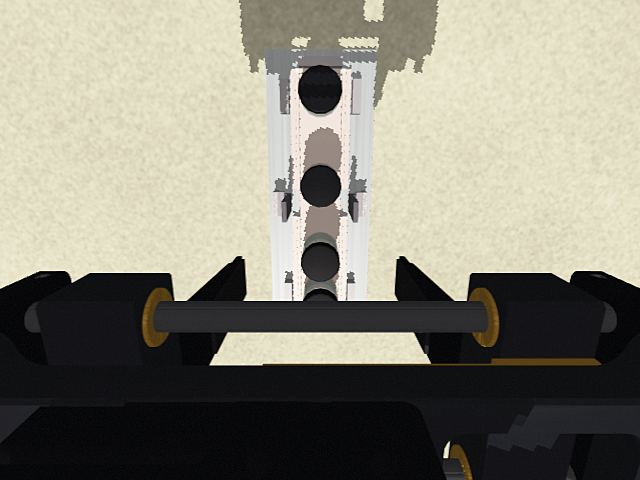

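The wrist view shows all four caps: c at (320,90), the righted jar at (320,186), b at (320,261) and a at (320,295). The righted jar is at cassette y = +21 mm, and the tabs are at (287,206) and (354,206), centred at x ≈ 0, y ≈ −1. Next I go for the catches.

```bash
python3 steer.py '[[5,-0.2,10,0,0.9],[11,-0.4,35,0,0.9],[14.5,-0.5,60,0,0.9],[14.5,-0.5,80,0,0.9],[14.5,-0.5,90,0,0.9]]'
python3 steer.py '[[0,0,12,0,0.9],[0,0,26,0,0.9],[0,0,40,0,0.9],[0,0,50,0,0.9],[0,0,54,0,0.9]]'
python3 steer.py '[[0,0,0,0,0.8],[0,0,0,0,0.74],[0,0,0,0,0.72],[0,0,0,0,0.70],[0,0,0,0,0.70]]'
python3 -c "
from h import *
print(cas(env.state()['eef_pos']))"
```

```text
t: 13.05
eef_pos: [546.9, -35.3, 48.6]
tcp_rot: [-3.139, -0.002, 1.956]
ft_force: [-0.1, 0.9, -0.5]
opening: 0.899
grip_force: 0.0
t: 13.47
eef_pos: [548.0, -36.1, -4.3]
tcp_rot: [-3.14, -0.001, 1.956]
ft_force: [-0.4, -0.6, -0.6]
opening: 0.9
grip_force: 0.0
t: 13.88
eef_pos: [548.8, -36.6, -2.7]
tcp_rot: [3.141, 0.0, 1.956]
ft_force: [-0.2, 0.4, 0.0]
opening: 0.709
grip_force: 0.0
[ 0.3515      0.25809717 -2.70455311]
```

```bash
python3 steer.py '[[-1.2,0,0,0,0.68],[-1.2,0,0,0,0.65],[-1.2,0,0,0,0.62],[-1.2,0,0,0,0.59],[-1.2,0,0,0,0.56]]'
python3 steer.py '[[0,0,0,0,0.54],[0,0,0,0,0.5],[0,0,0,0,0.5],[0,0,0,0,0.5],[0,0,0,0,0.5]]'
```

```text
t: 14.3
eef_pos: [549.1, -37.5, -2.9]
tcp_rot: [3.141, -0.0, 1.956]
ft_force: [-0.8, 4.1, 6.1]
opening: 0.575
grip_force: 7.8
t: 14.72
eef_pos: [548.9, -37.6, -2.6]
tcp_rot: [3.141, -0.0, 1.956]
ft_force: [-3.0, 3.0, 11.0]
opening: 0.533
grip_force: 30.1
```

Both catches are at their stops with 30 N. Lifting gently.

```bash
python3 steer.py '[[0,0,-1,0,0.5],[0,0,-2.5,0,0.5],[0,0,-5,0,0.5],[0,0,-8,0,0.5],[0,0,-11,0,0.5]]'
python3 steer.py '[[0,0,-3,0,0.5],[0,0,-7,0,0.5],[0,0,-11,0,0.5],[0,0,-15,0,0.5],[0,0,-19,0,0.5]]'
python3 - <<'E'
from h import *
p,q=cloud(); c=cas(q); cv2.imwrite("pics/w7.png",p[...,::-1])
x,y,z=c[...,0],c[...,1],c[...,2]
k=(abs(x)<24)&(y>75)&(y<125)&(z>57)&(z<110)&(p.max(2)<60); print("c",k.sum(),c[k].min(0).round(1),c[k].max(0).round(1),np.median(z[k]))
k=(abs(x)<18)&(y>40)&(y<80)&(z<60); A=np.c_[c[k][:,:2],np.ones(k.sum())]; print("floor",k.sum(),np.median(z[k]),np.linalg.lstsq(A,z[k],rcond=None)[0])
E
```

```text
t: 15.13
eef_pos: [548.9, -37.8, 7.7]
tcp_rot: [-3.141, -0.0, 1.956]
ft_force: [-0.6, 0.2, -6.1]
opening: 0.529
grip_force: 29.9
t: 15.55
eef_pos: [549.0, -37.7, 27.2]
tcp_rot: [3.141, -0.0, 1.956]
ft_force: [-0.1, 0.4, -4.9]
opening: 0.531
grip_force: 29.9
c 7098 [-17.7  79.9  80.9] [ 16.8 115.1  94.4] 91.45077536163163
floor 4714 41.42239002983408 [-6.47727118e-04  1.87681663e-03  4.13053051e+01]
```

It is level and carries about 5 N. Continuing up to a 92 mm lift.

```bash
python3 steer.py '[[0,0,-3,0,0.5],[0,0,-8,0,0.5],[0,0,-14,0,0.5],[0,0,-20,0,0.5],[0,0,-26,0,0.5]]'
python3 steer.py '[[0,0,-6,0,0.5],[0,0,-12,0,0.5],[0,0,-18,0,0.5],[0,0,-24,0,0.5],[0,0,-29,0,0.5]]'
python3 steer.py '[[0,0,-4,0,0.5],[0,0,-6,0,0.5],[0,0,-7,0,0.5],[0,0,-7,0,0.5],[0,0,-7,0,0.5]]'
python3 steer.py '[[0,0,0,0,0.5],[0,0,0,0,0.5],[0,0,0,0,0.5],[0,0,0,0,0.5],[0,0,0,0,0.5]]'
python3 - <<'E'
from h import *
p,q=cloud(); c=cas(q); s,_=env.read_camera("scene")
cv2.imwrite("pics/m8.png",np.hstack([cv2.resize(p,(480,360)),cv2.resize(s[180:330,210:360],(310,360-50))[:310].copy() if 0 else cv2.resize(s[170:330,200:340],(315,360))])[...,::-1])
x,y,z=c[...,0],c[...,1],c[...,2]
k=(abs(x)<18)&(y>42)&(y<78)&(z>85)&(z<118); A=np.c_[c[k][:,:2],np.ones(k.sum())]; print("floor",k.sum(),np.median(z[k]),np.linalg.lstsq(A,z[k],rcond=None)[0])
E
```

```text
t: 16.02
eef_pos: [549.0, -37.7, 53.4]
tcp_rot: [3.141, -0.0, 1.956]
ft_force: [-0.3, -0.3, -6.1]
opening: 0.531
grip_force: 29.9
t: 16.43
eef_pos: [549.0, -37.7, 82.4]
tcp_rot: [3.141, 0.0, 1.956]
ft_force: [0.5, 0.2, -5.5]
opening: 0.526
grip_force: 29.9
t: 16.85
eef_pos: [548.9, -37.7, 88.5]
tcp_rot: [-3.141, -0.0, 1.956]
ft_force: [-0.4, -0.4, -5.5]
opening: 0.531
grip_force: 29.9
t: 17.27
eef_pos: [548.9, -37.7, 88.6]
tcp_rot: [-3.142, -0.0, 1.956]
ft_force: [-0.1, -0.3, -5.5]
opening: 0.531
grip_force: 29.9
floor 4245 102.86008665614489 [9.73246860e-04 4.24169562e-03 1.02608068e+02]
```

View pics/m8.png

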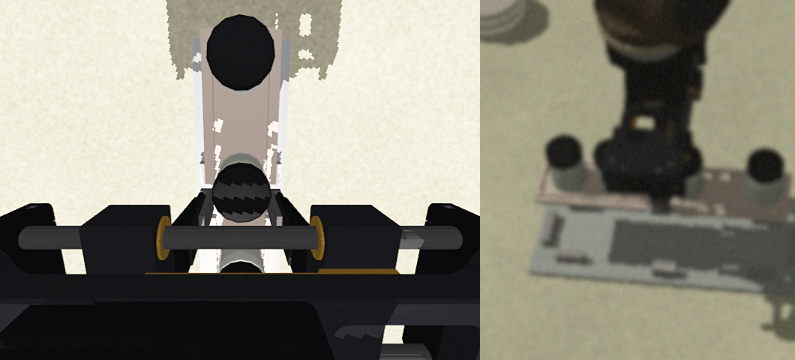

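The cassette is level (slope about 0.004), with its floor at 102.9 mm, which is 91 mm above where it sat. The jars still stand: caps at (241,52), (241,192) and (241,268) in the wrist part, jar a at (565,155) in the scene part. Handing in.

```bash
python3 -c "
from cell import env
print(env.job_done())"
```

```text
the job is handed in; nothing more can be done
None
```

I stood the fallen jar back up at y ≈ +21 mm, then lifted the cassette level by its squeezed catches to about 91 mm above its seat, with all four jars standing; I handed it in while still holding it, and no verdict came back (the real fingertips sat about 31.5 mm above the reported TCP, so I corrected for that).

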